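# Load an acorn sample into the rotary sample table

### The job

Take the plate of the rotary sample table by its upright post and turn it one click anticlockwise (seen from above), so that the empty dish comes to the pointer at the front and the plate is clicked in there. Then pour all six acorns from the metal cup with the side handle into that dish, and stand the empty cup upright on the bench again. Leave the plate clicked in, and do not disturb the beaker, the jar, the petri dishes or the brush.

Things in the scene. Friction and masses are not known exactly. Their poses are not given: they have to be found in the camera images.
- turret (a joint): Angle of the round aluminium plate of the rotary sample table, rad, growing anticlockwise from above. Starts clicked in near 0. Smooth spring detents at -1.571, 0 and 1.571, stops at -1.72 and 1.72. Turning past a detent takes up to about 3 N at the post; let go within 0.4 rad of a click position, the plate settles into it. At 1.571 the empty dish is at the pointer.
- station: Fixed grey round base (300 mm across, 30 mm high) of the rotary table. Origin: on the bench under the plate's axis. -x is its front: a block 22 mm high reaches 195 mm from the axis. At the back (+x) a control box 55 mm high reaches 210 mm from the axis. The plate on it is 280 mm across, its top 46 mm above the bench.
- pointer (a point): The pointer line on the base's front block, 170 mm from the plate's axis, 25 mm above the bench.
- post (a point): Upright steel post on the plate, the only one: 18 mm in diameter, 46 to 124 mm above the bench, 125 mm from the plate's axis, at the start half-way between the front dish and the empty dish. This point is on its axis, 104 mm above the bench, and moves with the plate. The nearest dish rims are 25 mm away from it and 96 mm above the bench.
- empty_dish (a point): Centre of the inner floor (51 mm above the bench) of the empty one of four white dishes on the plate, centres 82 mm from the plate's axis, 90 degrees apart; the others are full of acorns. Rim 45 mm above this point, 108 mm across; inner radius 36 mm at the floor, 50 mm at the rim. Moves with the plate; starts a quarter turn clockwise (from above) of the front.
- cup: Loose bare-metal conical cup, about 160 g empty, holding six acorns: 80 mm high, 68 mm across the foot, 100 mm across the rim, wall 4 mm, with a straight level handle along its own -x axis. Origin: centre of its underside; z up through the mouth.
- cup_handle (a point): Grip point on the axis of the handle, 98 mm from the cup's axis, 60 mm above its foot. The handle is an eight-sided bar, 16 mm across flats, from the cup wall to 134 mm from the cup's axis; flats face up, down, sideways and at 45 degrees, so it can be pinched from straight above or with the tool tilted 45 degrees about the bar. Axes as the cup's.
- cup_rim (a point): Centre of the cup's mouth, 80 mm above its foot.
- acorn0: Acorn 1 of 6, a brown nut 34 mm long and 22 mm thick, 12 g, round-ended; origin at its middle, z along its length. Starts in the cup; they roll and slide freely and fall out once the cup is tipped well past level (some may need 120 to 140 degrees from upright).
- acorn1: Acorn 2 of 6, a brown nut 34 mm long and 22 mm thick, 12 g, round-ended; origin at its middle, z along its length. Starts in the cup; they roll and slide freely and fall out once the cup is tipped well past level (some may need 120 to 140 degrees from upright).
- acorn2: Acorn 3 of 6, a brown nut 34 mm long and 22 mm thick, 12 g, round-ended; origin at its middle, z along its length. Starts in the cup; they roll and slide freely and fall out once the cup is tipped well past level (some may need 120 to 140 degrees from upright).
- acorn3: Acorn 4 of 6, a brown nut 34 mm long and 22 mm thick, 12 g, round-ended; origin at its middle, z along its length. Starts in the cup; they roll and slide freely and fall out once the cup is tipped well past level (some may need 120 to 140 degrees from upright).
- acorn4: Acorn 5 of 6, a brown nut 34 mm long and 22 mm thick, 12 g, round-ended; origin at its middle, z along its length. Starts in the cup; they roll and slide freely and fall out once the cup is tipped well past level (some may need 120 to 140 degrees from upright).
- acorn5: Acorn 6 of 6, a brown nut 34 mm long and 22 mm thick, 12 g, round-ended; origin at its middle, z along its length. Starts in the cup; they roll and slide freely and fall out once the cup is tipped well past level (some may need 120 to 140 degrees from upright).
- beaker: Bystander: loose white cup without handle, 72 mm across the rim, 100 mm high; origin centre of its underside. Stands beyond the metal cup.
- jar: Bystander: loose closed glass jar, 70 mm across, 110 mm high; origin centre of its underside.
- petri_stack: Bystander: loose stack of closed white petri dishes, 90 mm across, 46 mm high; origin centre of its underside.
- brush: Bystander: loose brush 160 mm long lying on the bench left of the metal cup; origin under the middle of its length.
There are look-alikes about, which are no part of the job. Of the things that look like the cup, the largest one is meant.

How it is judged:
On the way, in this order (a step that is already met when the one before it is completed fails the run):
1. the plate is turned one click so that the empty dish stands at the pointer (value of joint turret between 1.47 and 1.67 rad and velocity of joint turret between -0.1 and 0.1 rad/s), for 0.2 s.
2. all six acorns lie in the dish, which stands at the pointer (value of joint turret between 1.47 and 1.67 rad and horizontal distance between each of acorn0, acorn1, acorn2, acorn3, acorn4, acorn5 and empty_dish below 0.05 m and z of acorn0 in the frame of empty_dish between 0 and 0.055 m and z of acorn1 in the frame of empty_dish between 0 and 0.055 m and z of acorn2 in the frame of empty_dish between 0 and 0.055 m and z of acorn3 in the frame of empty_dish between 0 and 0.055 m and z of acorn4 in the frame of empty_dish between 0 and 0.055 m and z of acorn5 in the frame of empty_dish between 0 and 0.055 m), for 0.2 s.
At the end, for the whole second after the job is handed in: The plate rests at 1.47 to 1.67 rad; all six acorns rest in the formerly empty dish (middles within 50 mm of its axis, 0 to 55 mm above its inner floor); the cup stands at rest on the bench, upright within 0.08 rad, its underside within 6 mm of the bench (all of step 2 and velocity of joint turret between -0.1 and 0.1 rad/s and linear speed of each of acorn0, acorn1, acorn2, acorn3, acorn4, acorn5 below 0.05 m/s and angle between cup's own z axis and vertical below 0.08 rad and height (world z) of cup between -0.006 and 0.006 m and linear speed of cup below 0.03 m/s); the robot touches nothing.
It fails at once if the beaker is moved more than 40 mm (distance of beaker from where it was at the start of the episode above 0.04 m).
It fails at once if the jar is moved more than 40 mm (distance of jar from where it was at the start of the episode above 0.04 m).
It fails at once if the petri stack is moved more than 40 mm (distance of petri_stack from where it was at the start of the episode above 0.04 m).
It fails at once if the brush is moved more than 40 mm (distance of brush from where it was at the start of the episode above 0.04 m).
It also fails if it takes over 72 s, if anything falls off the work surface, if the arm or the gripper's body presses on something with over 40 N, if the wrist force passes 120 N, or if a joint passes its speed limit or range.

### The arm

A 6-joint arm with a two-finger parallel gripper is mounted at the origin on the work surface. World frame = base frame: x ahead of the robot, y to its left, z up, the work surface at z = 0. Lengths are in m, angles in rad, forces in N, time in s.
With the tool pointing down it reaches from about 0.275 to 0.85 m from the base axis. Payload 19 kg.
Tool frame: the origin (TCP) lies at the centre of the arm's flange, where the gripper is bolted on; the fingertips stand 173 mm ahead of it and the grasp point (between the pads) lies 155 mm ahead of it; z points along the fingers, y is the line along which they close (so a half turn about z gives the same grasp; the last joint's range is limited). The gripper opens to 85 mm and grips with 20 to 120 N. Pads are 22 mm wide; open, the fingers measure 114 mm over their backs; the gripper's body (76 mm by 85 mm) begins 54 mm behind the grasp point. The pads swing forward as they close: fully open they stand 13 mm farther back than shut.
Start: joints at [-1.466, 0.15, 1.437, -0, 1.554, -0.134], TCP at [0.136, -0.559, 0.405] pointing down, gripper open.
Joint ranges: [-2.8, 2.8], [-0.68, 2.1], [0.12, 2.68], [-1.39, 4.53], [0.16, 2.79], [-2.81, 2.81]. Speed limits (rad/s): [1.89, 1.89, 2.22, 3.01, 3.01, 3.01].

### API

Orientations are given as a rotation vector (axis times angle).
In Python, from plant import get_state, grab_frame, env gives the robot as it stands.
- The arm moves only by the shell command python3 -m handwheel 'ROWS'. ROWS is JSON, a list that holds one entry, the list of rows, each a list of 7 numbers: the shift along the world's x, y, z in mm, then the turn, a rotation vector about the world's x, y, z in degrees, then the opening, from -1 (shut) to 1 (fully open). In form: [[[dx, dy, dz, ax, ay, az, grip], ...]]. A call has 1 to 5 rows; each row shifts and turns the commanded pose from where the row before left it; what a row does not reach is not made up. A row lasts 1/8 s, in which the tool goes at most 62.5 mm and 10.7 degrees, less where a joint would pass 70% of its speed; a pose out of reach is approached as far as the arm can. A call with a gripper value outside its range is refused whole. The fingers move at their own pace and stop on an object; the grip force is fixed at half the most. Time passes only in rows, so rows that do not move let the fingers close. It gives the time, the measured TCP pose, the force, the opening and the grip force at its end, in the units of the state.
- get_state(): the state, without advancing time (a new reading comes with each control period).
- grab_frame(name): name is "scene" or "top" or "wrist"; returns a dict with "pixels" (480x640x3 uint8, red, green, blue), "intrinsics" (3x3 intrinsics, pixels), "extrinsics" (4x4, takes a point from camera to world coordinates); the wrist camera has in their place "tool_from_camera" (4x4, takes a point from camera to tool coordinates, whose origin is the TCP and whose axes are the flange's). Camera axes: x right, y up, looking along -z (the intrinsics and any distortion apply to the point x, -y, -z); pixel columns grow to the right and rows downward; lengths in m; the calibration is good to about 2 mm. A picture is of the moment at which its call begins: read the wrist's pose just before it. There is no depth.
- env.finish_job(): hands the job in; it is judged then, once.
The state is a dict: "clock": time; "q": joint angles; "qd": joint speeds; "tau": joint torques, N m; "ee_pos": TCP position; "tool_rot": TCP orientation; "contact_force": force on the tool from outside, world axes, zero at the start; "moment": the same for the moment, N m; "gripper_width": opening from 0.0 (shut) to 1.0 (fully open); "grip_force": force on a finger pad.
Only numpy, scipy, OpenCV 4.12 (cv2) and the standard library are available. Lean on these libraries where they do the work, as an engineer would, in place of code of your own. Each camera call takes 0.05 s, during which the arm holds its last target. There are 200 camera calls.

## Working session

There is one attempt and no reset: what is moved stays moved. The work goes in short steps, Python scripts to look and compute and a shell command to move; the robot and the scene stay as the last step left them, time stands still between calls to the robot, and variables do not carry over. Pictures are saved under pics/ and viewed, at most 10 in all, crops included, and the job is handed in when it is done.

```bash
ls; mkdir -p pics
cat > h.py <<'E'
import numpy as np,cv2,json
from plant import get_state,grab_frame,env
def shot(n,f):
    d=grab_frame(n); cv2.imwrite(f'pics/{f}.png',d['pixels'][:,:,::-1])
    np.savez(f'pics/{f}.npz',K=d['intrinsics'],T=d.get('extrinsics',np.eye(4)),**({'C':d['tool_from_camera']} if 'tool_from_camera' in d else {}))
    return d
def ray(f,u,v,z,T=None):
    a=np.load(f'pics/{f}.npz');K=a['K'];T=a['T'] if T is None else T
    p=np.linalg.inv(K)@[u,v,1]; d=T[:3,:3]@[p[0],-p[1],-p[2]]; o=T[:3,3]
    return o+d*(z-o[2])/d[2]
def proj(f,P):
    a=np.load(f'pics/{f}.npz');K=a['K'];T=np.linalg.inv(a['T'])
    c=T[:3,:3]@np.array(P)+T[:3,3]; q=K@[c[0],-c[1],-c[2]]; return q[:2]/q[2]
E
python3 - <<'E'
from h import *
for n in('scene','top'):
    d=shot(n,n+'0'); print(n,d.keys(),d['intrinsics'].round(1).tolist(),d['extrinsics'].round(3).tolist())
print(get_state())
E
```

```text
pics
scene dict_keys(['pixels', 'intrinsics', 'extrinsics']) [[446.8, 0.0, 322.8], [0.0, 446.8, 232.3], [0.0, 0.0, 1.0]] [[0.559, -0.539, 0.629, 1.177], [0.829, 0.353, -0.434, -0.417], [0.012, 0.764, 0.645, 0.773], [0.0, 0.0, 0.0, 1.0]]
top dict_keys(['pixels', 'intrinsics', 'extrinsics']) [[441.3, 0.0, 319.7], [0.0, 441.3, 241.0], [0.0, 0.0, 1.0]] [[0.002, 0.994, -0.11, 0.408], [-1.0, 0.0, -0.018, 0.039], [-0.017, 0.11, 0.994, 1.084], [0.0, 0.0, 0.0, 1.0]]
{'clock': 0.1, 'q': array([-1.46598358e+00,  1.50935517e-01,  1.43794643e+00, -4.38913581e-05,
        1.55377382e+00, -1.33988291e-01]), 'qd': array([-1.84359317e-03,  1.44822685e-06, -2.92559478e-03, -6.60086678e-04,
        2.65048424e-04,  1.00621947e-03]), 'tau': array([ 3.70389578e-03, -7.14378691e+01, -5.71801472e+01,  1.91944491e-05,
        7.23589663e-03, -8.45513057e-06]), 'ee_pos': array([ 0.13598725, -0.55865979,  0.40414622]), 'tool_rot': array([-3.11816899e+00, -3.74091649e-01,  4.45514454e-05]), 'contact_force': array([-0.23281556,  0.32888841, -0.26930014]), 'moment': array([0.03240041, 0.0124701 , 0.02924523]), 'grip_force': 0.0, 'gripper_width': 1.0041188832116454}
```

View pics/top0.png

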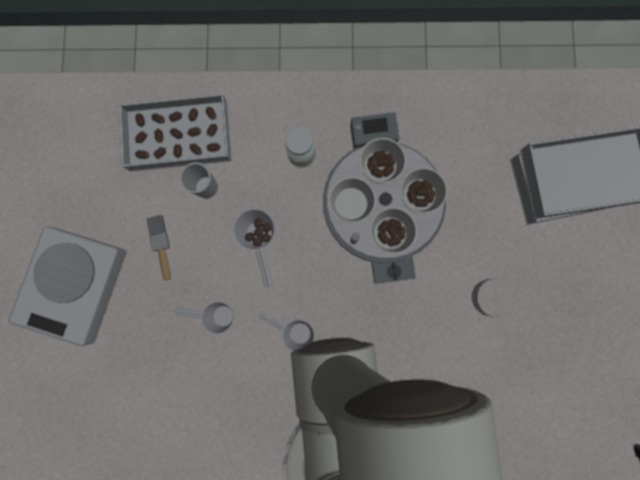

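View pics/scene0.png

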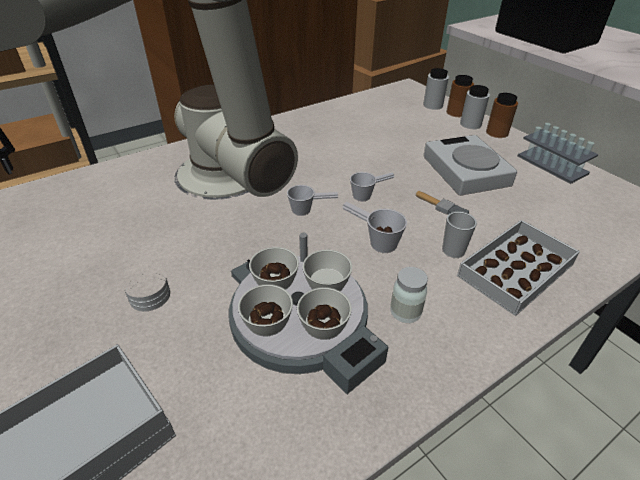

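Top view: the plate is centred near (386,198) and the post is at (354,238). Candidates for the cup are (254,230), which is the largest and holds acorns, with its handle end at (267,285); (218,317), small and empty; (299,334), small and empty; and the beaker at (199,180), which has no handle. I choose (254,230) and will check it in a close crop.

Run:
```python
from h import *
i=cv2.imread('pics/top0.png')[100:300,190:456]
cv2.imwrite('pics/c1.png',cv2.convertScaleAbs(cv2.resize(i,None,fx=3,fy=3,interpolation=cv2.INTER_CUBIC),alpha=1.5))
```

```text
(no output)
```

View pics/c1.png

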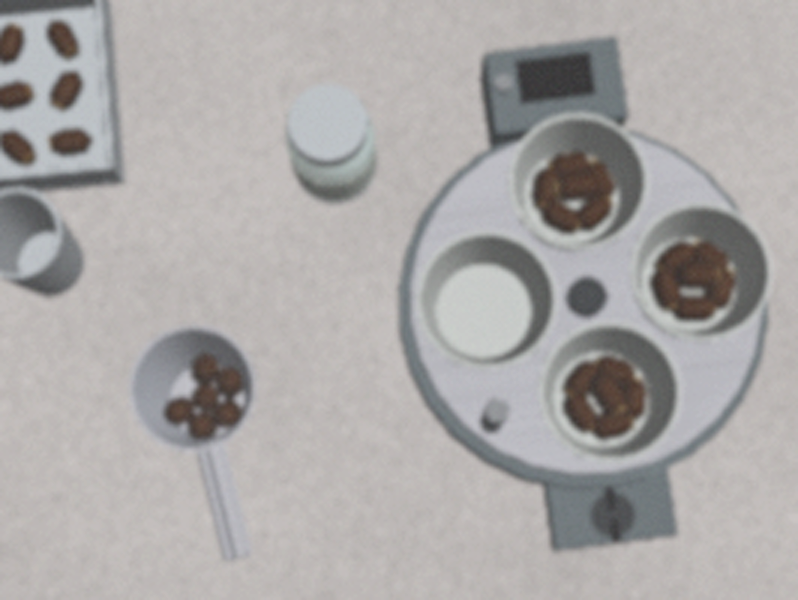

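The crop confirms the choice: cup rim at (193,387), six acorns inside, handle running to (235,556). The empty dish is at (487,298), the front dish at (611,390), the post top at (497,408), and the pointer block is below at (612,515).

Run:
```python
from h import *
c=lambda u,v,z:ray('top0',u/3+190,v/3+100,z)
D=[c(*p,.096) for p in((487,298),(611,390),(703,270),(580,178))]
A=np.mean(D,0);print('axis',A.round(4))
for d in D: print('dish',d.round(4),np.hypot(*(d-A)[:2]).round(4),np.degrees(np.arctan2(*(d-A)[1::-1])).round(1))
p=c(497,406,.124);print('post',p.round(4),np.hypot(*(p-A)[:2]),np.degrees(np.arctan2(*(p-A)[1::-1])))
r=c(193,387,.08);h=c(236,557,.06);h2=c(207,450,.068)
print('cup',r,'hend',h,np.hypot(*(h-r)[:2]),np.degrees(np.arctan2(*(h-r)[1::-1])))
print('pointer',c(612,515,.025))
for n,u,v,z in(('jar',327,125,.11),('beaker',15,235,.1)):print(n,c(u,v,z).round(3))
for P in ([*A[:2],.096],[*p[:2],.124],[*r[:2],.08],h):print(proj('scene0',P).round(0))
a=np.array(get_state()['tool_rot']);print(cv2.Rodrigues(a)[0].round(3))
for u,v in((218,317),(299,334)):print(ray('top0',u,v,.06))
```

```text
axis [ 0.6235 -0.0992  0.096 ]
dish [ 0.6125 -0.0172  0.096 ] 0.0827 97.7
dish [ 0.5421 -0.1098  0.096 ] 0.0821 -172.6
dish [ 0.6338 -0.1808  0.096 ] 0.0823 -82.8
dish [ 0.7056 -0.0888  0.096 ] 0.0828 7.2
post [ 0.5266 -0.0224  0.124 ] 0.1236284329270582 141.63781565201398
cup [0.54672635 0.20758296 0.08      ] hend [0.41719761 0.17526522 0.06      ] 0.13349955583381645 -165.9905895100133
pointer [ 0.45132975 -0.11964274  0.025     ]
jar [0.743 0.104 0.11 ]
beaker [0.661 0.343 0.1  ]
[296. 284.]
[303. 235.]
[386. 220.]
[344. 205.]
[[ 0.972  0.237 -0.   ]
 [ 0.237 -0.972  0.001]
 [ 0.    -0.001 -1.   ]]
[0.34529162 0.29098681 0.06      ]
[0.30753589 0.10424753 0.06      ]
```

```bash
for i in 1; do
python3 -m handwheel '[[[26,36,0,0,0,2.6,0.1],[26,36,0,0,0,2.6,0.1],[26,36,0,0,0,2.6,0.1],[26,36,0,0,0,2.6,0.1],[26,36,0,0,0,2.6,0.1]]]'
python3 -m handwheel '[[[26,36,0,0,0,2.6,0.1],[26,36,0,0,0,2.6,0.1],[26,36,0,0,0,2.6,0.1],[26,36,0,0,0,2.6,0.1],[26,36,0,0,0,2.6,0.1]]]'
python3 -m handwheel '[[[26,36,0,0,0,2.6,0.1],[26,36,0,0,0,2.6,0.1],[26,36,0,0,0,2.6,0.1],[26,36,0,0,0,2.6,0.1],[24,33,0,0,0,2.3,0.1]]]'
python3 -m handwheel '[[[0,0,-30,0,0,0,0.1],[0,0,-30,0,0,0,0.1],[0,0,0,0,0,0,0.1]]]'
done
python3 - <<'E'
from h import *
s=get_state();R=cv2.Rodrigues(s['tool_rot'])[0];print(s['clock'],s['ee_pos'],R.round(3).tolist(),s['gripper_width'])
shot('wrist','w1');shot('scene','s1')
C=np.load('pics/w1.npz')['C'];T=np.eye(4);T[:3,:3]=R;T[:3,3]=s['ee_pos']
a=dict(np.load('pics/w1.npz'));a['T']=T@C;np.savez('pics/w1.npz',**a)
print(proj('w1',[.5245,-.0229,.124]),proj('w1',[.542,-.1098,.096]))
w=cv2.imread('pics/w1.png');s1=cv2.imread('pics/s1.png')
cv2.imwrite('pics/c2.png',np.hstack([cv2.resize(w,(400,300)),s1[130:430,180:580]]))
E
```

```text
clock: 0.72
ee_pos: [0.2666, -0.3774, 0.4045]
tool_rot: [-3.056, -0.727, 0.0]
contact_force: [0.4, -0.2, -0.1]
gripper_width: 0.555
grip_force: 0.0
clock: 1.35
ee_pos: [0.3965, -0.1973, 0.4046]
tool_rot: [-2.954, -1.068, 0.0]
contact_force: [0.2, -0.1, 1.0]
gripper_width: 0.547
grip_force: 0.0
clock: 1.98
ee_pos: [0.5247, -0.0202, 0.4044]
tool_rot: [-2.817, -1.389, 0.001]
contact_force: [0.9, -0.2, 0.5]
gripper_width: 0.548
grip_force: 0.0
clock: 2.35
ee_pos: [0.5236, -0.0215, 0.3428]
tool_rot: [-2.817, -1.386, 0.005]
contact_force: [-0.2, 0.2, 1.3]
gripper_width: 0.549
grip_force: 0.0
2.35 [ 0.52362327 -0.02150089  0.34278872] [[0.61, 0.792, -0.004], [0.792, -0.61, 0.001], [-0.002, -0.004, -1.0]] 0.5490590244337199
[321.33799788 271.15942319] [430.74995132 344.49894635]
```

View pics/c2.png

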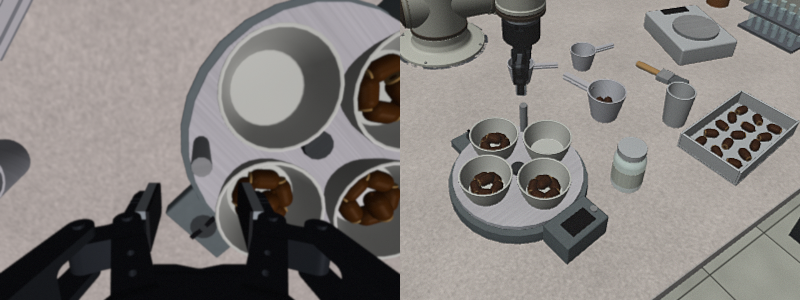

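In the wrist view (left, 0.625 scale) the post top is at about (202,168), within 2 px of the prediction and centred between the fingers. I'll descend and grip.

```bash
python3 -m handwheel '[[[0,-1,-25,0,0,0,0.1],[0,0,-25,0,0,0,0.1],[0,0,-24,0,0,0,0.1],[0,0,0,0,0,0,0.1]]]'
python3 -m handwheel '[[[0,0,0,0,0,0,-1],[0,0,0,0,0,0,-1],[0,0,0,0,0,0,-1],[0,0,0,0,0,0,-1]]]'
python3 - <<'E'
import numpy as np
A=np.array([.6235,-.0992]);r=.125
for n in(13,):
  a=np.radians(142.4+np.linspace(0,91,n+1))
  p=np.c_[np.cos(a),np.sin(a)]*r*1000
  print((np.diff(p,axis=0)).round(1).tolist())
E
```

```text
clock: 2.95
ee_pos: [0.524, -0.0228, 0.2708]
tool_rot: [-2.819, -1.386, 0.001]
contact_force: [-0.0, 0.2, 0.2]
gripper_width: 0.55
grip_force: 0.0
clock: 3.45
ee_pos: [0.524, -0.0224, 0.2725]
tool_rot: [2.819, 1.387, 0.002]
contact_force: [-6.6, 4.2, 12.5]
gripper_width: 0.187
grip_force: 58.7
[[-8.6, -12.6], [-7.0, -13.6], [-5.2, -14.3], [-3.5, -14.9], [-1.6, -15.2], [0.2, -15.3], [2.1, -15.1], [3.9, -14.7], [5.7, -14.2], [7.4, -13.4], [8.9, -12.4], [10.4, -11.2], [11.7, -9.8]]
```

```bash
python3 -m handwheel '[[[-8.6,-12.6,0,0,0,7,-1],[-7,-13.6,0,0,0,7,-1],[-5.2,-14.3,0,0,0,7,-1],[-3.5,-14.9,0,0,0,7,-1],[-1.6,-15.2,0,0,0,7,-1]]]'
python3 -m handwheel '[[[0.2,-15.3,0,0,0,7,-1],[2.1,-15.1,0,0,0,7,-1],[3.9,-14.7,0,0,0,7,-1],[5.7,-14.2,0,0,0,7,-1],[7.4,-13.4,0,0,0,7,-1]]]'
python3 -m handwheel '[[[8.9,-12.4,0,0,0,7,-1],[10.4,-11.2,0,0,0,7,-1],[11.7,-9.8,0,0,0,7,-1],[0,0,0,0,0,0,-1],[0,0,0,0,0,0,-1]]]'
python3 - <<'E'
from h import *
s=get_state();e=s['ee_pos']+0.155*cv2.Rodrigues(s['tool_rot'])[0][:,2];d=e[:2]-[.6235,-.0992];print(e,np.degrees(np.arctan2(d[1],d[0]))%360-142.4,np.hypot(*d),s['q'])
E
```

```text
clock: 4.08
ee_pos: [0.4985, -0.0937, 0.2725]
tool_rot: [2.265, 2.173, 0.003]
contact_force: [10.3, 1.0, 0.5]
gripper_width: 0.19
grip_force: 58.9
clock: 4.7
ee_pos: [0.5187, -0.1662, 0.2726]
tool_rot: [1.506, 2.751, 0.004]
contact_force: [20.6, 10.8, -0.7]
gripper_width: 0.189
grip_force: 59.6
clock: 5.32
ee_pos: [0.5496, -0.1985, 0.2725]
tool_rot: [0.985, 2.979, 0.004]
contact_force: [11.4, 13.6, 4.1]
gripper_width: 0.189
grip_force: 60.1
[ 0.55030211 -0.19838119  0.11753982] 91.17186346679031 0.12326735156668306 [-0.47923679  0.24656157  1.59628946  0.00311827  1.29516286 -1.41229813]
```

```bash
cat > logq.py <<'E'
from h import *
s=get_state();open('q.txt','a').write(json.dumps([*map(float,s['q']),*map(float,s['ee_pos']),*map(float,s['tool_rot'])])+'\n')
E
python3 logq.py
python3 -m handwheel '[[[0,0,0,0,0,0,0.1],[0,0,0,0,0,0,0.1],[0,0,0,0,0,0,0.1],[0,0,5,0,0,0,0.1],[0,0,20,0,0,0,0.1]]]'
python3 -m handwheel '[[[0,0,25,0,0,0,0.1],[0,0,25,0,0,0,0.1],[0,0,25,0,0,0,0.1],[0,0,0,0,0,0,0.1]]]' | head -3; python3 logq.py
python3 -m handwheel '[[[-10,38,0,0,0,5,0.1],[-10,38,0,0,0,5,0.1],[-10,38,0,0,0,5,0.1],[-10,38,0,0,0,5,0.1],[-10,38,0,0,0,5,0.1]]]'; python3 logq.py
python3 -m handwheel '[[[-10,38,0,0,0,5,0.1],[-10,38,0,0,0,5,0.1],[-10,38,0,0,0,5,0.1],[-10,38,0,0,0,5,0.1],[-8,40,0,0,0,5,0.1]]]'; python3 logq.py
python3 -m handwheel '[[[0,0,30,-9.7,-2.4,0,0.1],[0,0,30,-9.7,-2.4,0,0.1],[0,0,0,0,0,0,0.1]]]';python3 logq.py
python3 - <<'E'
from h import *
shot('top','t2');i=cv2.imread('pics/t2.png')[100:300,190:456]
cv2.imwrite('pics/c3.png',cv2.convertScaleAbs(cv2.resize(i,None,fx=2,fy=2,interpolation=cv2.INTER_CUBIC),alpha=1.5))
for l in open('q.txt'):print(np.round(json.loads(l),3).tolist())
E
```

```text
clock: 5.95
ee_pos: [0.5482, -0.1994, 0.2953]
tool_rot: [-0.987, -2.981, -0.0]
contact_force: [0.4, 0.2, 0.3]
gripper_width: 0.555
grip_force: 0.0
clock: 6.45
ee_pos: [0.5485, -0.1995, 0.3729]
tool_rot: [0.986, 2.979, -0.001]
clock: 7.08
ee_pos: [0.4978, -0.0083, 0.3701]
tool_rot: [-0.314, -3.125, 0.0]
contact_force: [-0.0, 0.8, 0.4]
gripper_width: 0.545
grip_force: 0.0
clock: 7.7
ee_pos: [0.4498, 0.1837, 0.3702]
tool_rot: [0.37, -3.119, 0.0]
contact_force: [0.6, 0.3, 0.2]
gripper_width: 0.546
grip_force: 0.0
clock: 8.07
ee_pos: [0.4502, 0.1834, 0.4319]
tool_rot: [-0.357, 3.028, -0.536]
contact_force: [-0.2, 0.6, 0.1]
gripper_width: 0.549
grip_force: 0.0
[-0.479, 0.247, 1.596, 0.003, 1.295, -1.412, 0.55, -0.199, 0.273, 0.985, 2.979, 0.004]
[-0.481, 0.18, 1.467, -0.0, 1.491, -1.412, 0.548, -0.199, 0.373, 0.986, 2.979, -0.001]
[-0.171, 0.004, 1.665, -0.0, 1.474, -1.542, 0.498, -0.008, 0.37, -0.314, -3.125, 0.0]
[0.229, -0.022, 1.69, -0.0, 1.474, -1.578, 0.45, 0.184, 0.37, 0.37, -3.119, 0.0]
[0.334, -0.022, 1.584, -0.35, 1.608, -1.48, 0.45, 0.183, 0.432, -0.357, 3.028, -0.536]
```

View pics/c3.png

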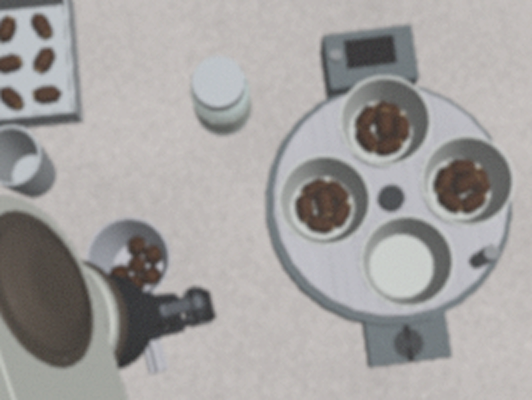

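The view shows the empty dish at the front by the pointer block, crop (400,262), and the post at (487,255). The plate is clicked in and the cup is undisturbed. Next I fit the arm kinematics and check that the pour is reachable.

```bash
cat > kin.py <<'E'
from h import *
from scipy.optimize import least_squares as LS
from scipy.spatial.transform import Rotation as Ro
rx=lambda a,t:Ro.from_euler(a,t)
def fk(q,p):
    a1,b,d1,a2,a3,d4,d6=p
    x=np.array([0,0,d6]);M=rx('y',q[4])
    W=rx('z',q[0]);x=rx('z',q[3]).apply(M.apply(x))
    x=rx('y',q[2]).apply(x+[a3,0,d4]);x=rx('y',q[1]).apply(x+[0,0,a2])
    x=W.apply(x+[a1,b,d1])
    R=W*rx('y',q[1]+q[2])*rx('z',q[3])*M*rx('z',q[5])
    return x,R
D=[json.loads(l) for l in open('q.txt')]+[[-1.466,.15094,1.43795,0,1.55377,-.13399,.13599,-.55866,.40415,-3.11817,-.37409,0]]
def fit():
    f=lambda p:np.concatenate([fk(d[:6],p)[0]-d[6:9] for d in D])
    return LS(f,[0,.077,.3,.4,0,.4,.1])
S=fit();P=S.x
Rf=(fk(D[-1][:6],P)[1].inv()*Ro.from_rotvec(D[-1][9:]))
lo=np.array([-2.8,-.68,.12,-1.39,.16,-2.81]);hi=np.array([2.8,2.1,2.68,4.53,2.79,2.81])
def ik(x,R,q0):
    def f(q):
        y,r=fk(q,P);return np.r_[(y-x)*5,(R.inv()*r*Rf).as_rotvec()]
    s=LS(f,np.clip(q0,lo+.001,hi-.001),bounds=(lo,hi));return s.x,np.abs(s.fun).max()
E
python3 - <<'E'
from kin import *
print(P.round(4),np.abs(S.fun).max(),[ (Ro.from_rotvec(d[9:]).inv()*fk(d[:6],P)[1]*Rf).magnitude().round(4) for d in D])
# tool orientation in cup frame at grasp: z=(0,-.707,-.707), y(closing) so that current-like: x tool ~ handle dir sign
s=D[-2];R0=Ro.from_rotvec(s[9:]);print(R0.as_matrix().round(2).tolist())
yaw=np.radians(14);h=np.array([np.cos(yaw),np.sin(yaw),0])
Rg=Ro.from_rotvec(h*np.radians(-25.))*R0
print(Rg.as_matrix().round(3).tolist())
g=np.array([.4517,.1839,.06]);q=np.array(s[:6])
q,e=ik(g-.155*Rg.as_matrix()[:,2],Rg,q);print('grasp',q.round(2),e, (g-.155*Rg.as_matrix()[:,2]).round(3))
qg=q
dish=np.array([.5422,-.110])
for cy in(14,0,-14,-28):
    q=qg.copy();print('yaw',cy)
    for al,off in((0,32),(45,32),(90,32),(120,4),(135,-9),(140,-13)):
        y=np.radians(cy);hx=np.array([np.cos(y),np.sin(y)]);n=np.array([-hx[1],hx[0]])
        b=np.r_[dish-.098*hx+n*off/1000,.165 if al>60 else .2]
        R=Ro.from_euler('z',np.radians(cy-14))*Ro.from_rotvec(h*np.radians(al))*Rg
        q,e=ik(b-.155*R.as_matrix()[:,2],R,q);print(al,q.round(2),round(e,4),(b-.155*R.as_matrix()[:,2]).round(3))
E
```

```text
Traceback (most recent call last):
AttributeError: 'float' object has no attribute 'round'
```

```bash
cat > plan.py <<'E'
from kin import *
print(P.round(4),np.abs(S.fun).max(),[ round(float((Ro.from_rotvec(d[9:]).inv()*fk(d[:6],P)[1]*Rf).magnitude()),4) for d in D])
s=D[4];R0=Ro.from_rotvec(s[9:])
yaw=np.radians(14);h=np.array([np.cos(yaw),np.sin(yaw),0])
Rg=Ro.from_rotvec(h*np.radians(-25.))*R0
print(R0.as_matrix().round(2).tolist(),Rg.as_matrix().round(3).tolist())
g=np.array([.4517,.1839,.06]);q=np.array(s[:6])
q,e=ik(g-.155*Rg.as_matrix()[:,2],Rg,q);print('grasp',q.round(2),e, (g-.155*Rg.as_matrix()[:,2]).round(3))
qg=q
dish=np.array([.5422,-.110])
for cy in(14,0,-14,-28):
    q=qg.copy();print('yaw',cy)
    for al,off in((0,32),(45,32),(90,32),(120,4),(135,-9),(140,-13)):
        y=np.radians(cy);hx=np.array([np.cos(y),np.sin(y)]);n=np.array([-hx[1],hx[0]])
        b=np.r_[dish-.098*hx+n*off/1000,.165 if al>60 else .2]
        R=Ro.from_euler('z',np.radians(cy-14))*Ro.from_rotvec(h*np.radians(al))*Rg
        q,e=ik(b-.155*R.as_matrix()[:,2],R,q);print(al,q.round(2),round(float(e),4),(b-.155*R.as_matrix()[:,2]).round(3))
E
python3 plan.py
```

```text
[-0.      0.0768  0.1608  0.4778  0.0709  0.4995  0.1491] 5.8393079727103725e-06 [0.0, 0.0, 0.0, 0.0, 0.0, 0.0]
[[-0.97, -0.22, 0.09], [-0.23, 0.91, -0.33], [-0.01, -0.34, -0.94]] [[-0.972, -0.161, 0.173], [-0.237, 0.687, -0.687], [-0.008, -0.708, -0.706]]
grasp [ 0.64  0.37  1.77 -0.72  1.41 -0.89] 2.4896751327219135e-13 [0.425 0.29  0.169]
yaw 14
0 [ 0.08 -0.13  2.01 -0.83  1.23 -1.45] 0.0 [0.413 0.004 0.309]
45 [-0.4  -0.09  1.79 -0.    1.44 -2.21] 0.0 [ 0.439 -0.102  0.355]
90 [-0.7   0.28  1.64  0.45  1.86 -2.52] 0.0 [ 0.466 -0.209  0.275]
120 [-0.79  0.59  1.52  0.65  2.19 -2.56] 0.0 [ 0.482 -0.275  0.205]
135 [-0.81  0.72  1.48  0.76  2.34 -2.54] 0.0 [ 0.486 -0.293  0.165]
140 [-0.81  0.77  1.47  0.81  2.39 -2.53] 0.0 [ 0.487 -0.296  0.152]
yaw 0
0 [ 0.13  0.01  1.88 -0.79  1.44 -1.24] 0.0 [0.444 0.032 0.309]
45 [-0.34 -0.09  1.79 -0.    1.44 -1.91] 0.0 [ 0.444 -0.078  0.355]
90 [-0.73  0.18  1.76  0.57  1.75 -2.35] 0.0 [ 0.444 -0.187  0.275]
120 [-0.86  0.48  1.69  0.79  2.04 -2.48] 0.0 [ 0.444 -0.256  0.205]
135 [-0.89  0.62  1.67  0.89  2.19 -2.51] 0.0 [ 0.444 -0.274  0.165
[... 200 characters left out ...]
55  0.355]
90 [-0.74  0.08  1.88  0.67  1.61 -2.18] 0.0 [ 0.428 -0.161  0.275]
120 [-0.92  0.36  1.87  0.92  1.89 -2.43] 0.0 [ 0.412 -0.228  0.205]
135 [-0.95  0.52  1.86  1.02  2.04 -2.5 ] 0.0 [ 0.407 -0.245  0.165]
140 [-0.96  0.57  1.85  1.05  2.09 -2.52] 0.0 [ 0.406 -0.249  0.152]
yaw -28
0 [ 0.13  0.27  1.58 -0.63  1.77 -0.91] 0.0 [0.522 0.061 0.309]
45 [-0.24 -0.04  1.74 -0.    1.44 -1.31] 0.0 [ 0.471 -0.035  0.355]
90 [-0.73 -0.02  1.98  0.76  1.45 -2.  ] 0.0 [ 0.419 -0.132  0.275]
120 [-0.96  0.24  2.04  1.06  1.73 -2.38] 0.0 [ 0.387 -0.192  0.205]
135 [-1.    0.42  2.04  1.16  1.88 -2.52] 0.0 [ 0.378 -0.209  0.165]
140 [-1.01  0.48  2.04  1.19  1.94 -2.56] 0.0 [ 0.377 -0.212  0.152]
```

```bash
python3 -m handwheel '[[[-10,41,-20,-8.1,-2,0,0.1],[-10,41,-20,-8.1,-2,0,0.1],[-10,41,-20,-8,-2,0,0.1],[-9,39,-20,0,0,0,0.1],[0,0,-30,0,0,0,0.1]]]'
python3 -m handwheel '[[[0,0,-30,0,0,0,0.1],[0,0,-30,0,0,0,0.1],[0,0,-30,0,0,0,0.1],[0,0,-6,0,0,0,0.1],[0,0,0,0,0,0,0.1]]]'
python3 - <<'E'
from h import *
s=get_state();R=cv2.Rodrigues(s['tool_rot'])[0];print(R.round(3).tolist(),s['ee_pos']+.155*R[:,2])
shot('wrist','w2');C=np.load('pics/w2.npz')['C'];T=np.eye(4);T[:3,:3]=R;T[:3,3]=s['ee_pos']
a=dict(np.load('pics/w2.npz'));a['T']=T@C;np.savez('pics/w2.npz',**a)
c=np.array([.5467,.2076]);u=-np.array([np.cos(np.radians(14)),np.sin(np.radians(14))])
for k in(.134,.098,.055):print(k,proj('w2',[*(c+k*u),.06]).round(0))
print('rim',proj('w2',[*c,.08]).round(0))
E
```

```text
clock: 8.75
ee_pos: [0.4107, 0.3463, 0.3184]
tool_rot: [-0.333, 2.801, -1.154]
contact_force: [-0.1, -0.1, -0.1]
gripper_width: 0.549
grip_force: 0.0
clock: 9.38
ee_pos: [0.4115, 0.3443, 0.2246]
tool_rot: [-0.328, 2.8, -1.156]
contact_force: [0.3, -1.8, -0.1]
gripper_width: 0.547
grip_force: 0.0
[[-0.972, -0.162, 0.168], [-0.233, 0.69, -0.686], [-0.005, -0.706, -0.708]] [0.43758988 0.23806669 0.11482157]
0.134 [317. 195.]
0.098 [317. 262.]
0.055 [318. 334.]
rim [295. 433.]
```

View pics/w2.png

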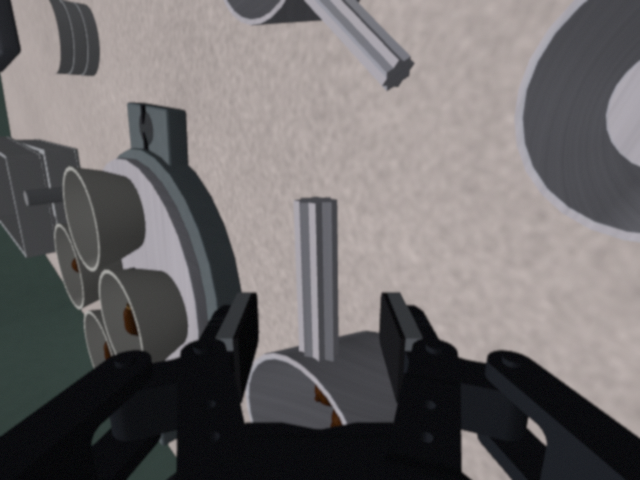

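The handle is at (318,200)–(318,358), as predicted and centred between the fingers. I'll advance and grip.

```bash
python3 -m handwheel '[[[4,-15,-15,0,0,0,0.1],[4,-15,-15,0,0,0,0.1],[3,-13,-13,0,0,0,0.1],[3,-11,-12,0,0,0,0.1],[0,0,0,0,0,0,0.1]]]'
python3 -m handwheel '[[[0,0,0,0,0,0,-1],[0,0,0,0,0,0,-1],[0,0,0,0,0,0,-1],[0,0,0,0,0,0,-1]]]'
python3 -m handwheel '[[[0,0,5,0,0,0,-1],[0,0,15,0,0,0,-1],[0,0,20,0,0,0,-1],[0,0,20,0,0,0,-1],[0,0,0,0,0,0,-1]]]'
python3 - <<'E'
from h import *
s=get_state();R=cv2.Rodrigues(s['tool_rot'])[0];print(s['ee_pos']+.155*R[:,2],R.round(3).tolist())
shot('scene','s3');i=cv2.imread('pics/s3.png')[60:360,240:540];cv2.imwrite('pics/c4.png',cv2.resize(i,(600,600)))
E
```

```text
clock: 10.05
ee_pos: [0.4255, 0.29, 0.1692]
tool_rot: [-0.328, 2.799, -1.157]
contact_force: [-0.8, 0.0, 0.7]
gripper_width: 0.55
grip_force: 0.0
clock: 10.55
ee_pos: [0.4253, 0.2908, 0.1699]
tool_rot: [-0.328, 2.798, -1.156]
contact_force: [-1.7, 0.8, 2.6]
gripper_width: 0.228
grip_force: 58.5
clock: 11.18
ee_pos: [0.4256, 0.2908, 0.2318]
tool_rot: [-0.326, 2.797, -1.152]
contact_force: [-0.3, 0.2, -3.1]
gripper_width: 0.231
grip_force: 58.7
[0.45227083 0.18481162 0.12191571] [[-0.972, -0.159, 0.172], [-0.234, 0.691, -0.684], [-0.01, -0.705, -0.709]]
```

View pics/c4.png

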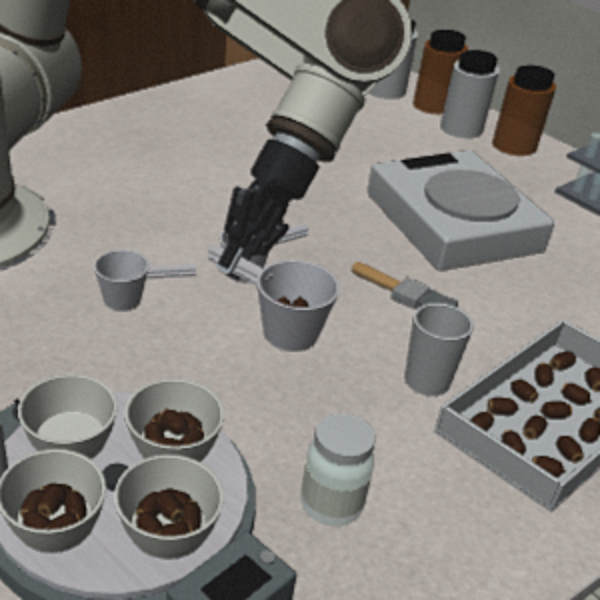

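The cup is gripped level at crop (297,300), with the acorns inside and the bystanders untouched. Next I work out the carry and the pour.

```bash
cat > pour.py <<'E'
from kin import *
s=get_state();x=s['ee_pos'];R=Ro.from_rotvec(s['tool_rot']);g=x+.155*R.as_matrix()[:,2]
R1=Ro.from_rotvec([0,0,np.radians(-14)])*R; t=np.array([.4442,-.078,.2])
print('carry TCP delta mm',((t-.155*R1.as_matrix()[:,2]-x)*1000).round(1))
K=[(0,32,200),(10,32,200),(20,32,200),(30,32,200),(40,32,197),(50,32,190),(60,32,182),(70,32,175),(80,32,168),
 (85,32,166),(90,32,165),(95,28,165),(100,23,165),(105,18,165),(110,13,165),(115,9,165),(120,4,165),(125,0,165),(130,-4,165),(135,-9,165),(140,-13,165)]
a,o,z=np.array(K,float).T;b=np.radians(a-45)
y=o-155*np.sin(b);z=z+155*np.cos(b)
for k in range(1,len(K)):print(K[k],'dy %.1f dz %.1f da %d'%(y[k]-y[k-1],z[k]-z[k-1],a[k]-a[k-1]))
q=s['q']
for k in range(len(K)):
    Rk=Ro.from_rotvec([np.radians(a[k]),0,0])*R1
    q2,e=ik(np.array([.4442+.155*-R1.as_matrix()[0,2],-.110+y[k]/1000,z[k]/1000]),Rk,q)
    if k: print(k,(np.abs(q2-q)*8).max().round(2),q2.round(2),round(float(e),4))
    q=q2
E
python3 pour.py
```

```text
carry TCP delta mm [  18.8 -259.3   79.3]
(10, 32, 200) dy -20.7 dz 17.4 da 10
(20, 32, 200) dy -23.4 dz 13.5 da 10
(30, 32, 200) dy -25.4 dz 9.2 da 10
(40, 32, 197) dy -26.6 dz 1.7 da 10
(50, 32, 190) dy -27.0 dz -7.0 da 10
(60, 32, 182) dy -26.6 dz -12.7 da 10
(70, 32, 175) dy -25.4 dz -16.2 da 10
(80, 32, 168) dy -23.4 dz -20.5 da 10
(85, 32, 166) dy -10.7 dz -10.2 da 5
(90, 32, 165) dy -10.0 dz -10.1 da 5
(95, 28, 165) dy -13.1 dz -10.0 da 5
(100, 23, 165) dy -13.2 dz -10.7 da 5
(105, 18, 165) dy -12.3 dz -11.4 da 5
(110, 13, 165) dy -11.2 dz -12.0 da 5
(115, 9, 165) dy -9.2 dz -12.5 da 5
(120, 4, 165) dy -9.1 dz -12.9 da 5
(125, 0, 165) dy -6.9 dz -13.2 da 5
(130, -4, 165) dy -5.8 dz -13.4 da 5
(135, -9, 165) dy -5.6 dz -13.5 da 5
(140, -13, 165) dy -3.4 dz -13.5 da 5
1 1.32 [ 0.04 -0.04  1.86 -0.62  1.4  -1.38] 0.0
2 1.41 [-0.06 -0.08  1.83 -0.44  1.38 -1.53] 0.0
3 1.45 [-0.17 -0.1   1.81 -0.26  1.39 -1.69] 0.0
4 1.42 [-0.29 -0.09  1.8  -0.08  1.41 -1.84] 0.0
5 1.32 [-0.4  -0.07  1.79  0.08  1.46 -1.97] 0.0
6 1.18 [-0.5  -0.03  1.78  0.23  1.51 -2.09] 0.0
7 1.03 [-0.59  0.03  1.78  0.36  1.59 -2.19] 0.0
8 0.89 [-0.67  0.11  1.77  0.47  1.66 -2.28] 0.0
9 0.4 [-0.7   0.15  1.77  0.52  1.7  -2.32] 0.0
10 0.37 [-0.73  0.19  1.76  0.57  1.75 -2.35] 0.0
11 0.4 [-0.76  0.23  1.75  0.61  1.8  -2.38] 0.0
12 0.4 [-0.79  0.28  1.74  0.65  1.85 -2.41] 0.0
13 0.4 [-0.81  0.33  1.73  0.68  1.9  -2.43] 0.0
14 0.4 [-0.83  0.38  1.71  0.72  1.95 -2.45] 0.0
15 0.39 [-0.85  0.43  1.7   0.75  2.   -2.47] 0.0
16 0.4 [-0.86  0.48  1.69  0.79  2.05 -2.48] 0.0
17 0.39 [-0.87  0.53  1.68  0.82  2.1  -2.49] 0.0
18 0.39 [-0.88  0.58  1.67  0.86  2.14 -2.5 ] 0.0
19 0.39 [-0.89  0.63  1.67  0.89  2.19 -2.51] 0.0
20 0.38 [-0.89  0.67  1.66  0.93  2.24 -2.51] 0.0
```

```bash
python3 -m handwheel '[[[0,0,10,0,0,0,-1],[0,0,20,0,0,0,-1],[0,-5,20,0,0,0,-1],[1,-10,20,0,0,-1,-1],[2,-18,9,0,0,-1,-1]]]'|head -2
python3 -m handwheel '[[[2,-25,0,0,0,-1.5,-1],[2,-25,0,0,0,-1.5,-1],[2,-25,0,0,0,-1.5,-1],[2,-25,0,0,0,-1.5,-1],[2,-25,0,0,0,-1.5,-1]]]'|head -2
python3 -m handwheel '[[[2,-25,0,0,0,-1.5,-1],[2,-25,0,0,0,-1.5,-1],[2,-25,0,0,0,-1.5,-1],[0,-16,0,0,0,0,-1],[0,-10,0,0,0,0,-1]]]'|head -2
python3 -m handwheel '[[[0,0,0,0,0,0,-1],[0,0,0,0,0,0,-1],[0,0,0,0,0,0,-1]]]'
python3 - <<'E'
from h import *
s=get_state();R=cv2.Rodrigues(s['tool_rot'])[0];print(s['ee_pos']+.155*R[:,2],R.round(3).tolist())
E
```

```text
clock: 11.85
ee_pos: [0.4285, 0.2568, 0.3104]
clock: 12.48
ee_pos: [0.4381, 0.1308, 0.3087]
clock: 13.1
ee_pos: [0.4441, 0.0306, 0.3087]
clock: 13.48
ee_pos: [0.4444, 0.0321, 0.3086]
tool_rot: [0.015, 2.9, -1.199]
contact_force: [-0.1, 0.0, -2.8]
gripper_width: 0.23
grip_force: 58.8
[ 0.44430738 -0.07734387  0.19887405] [[-1.0, 0.01, -0.001], [0.007, 0.708, -0.706], [-0.006, -0.706, -0.708]]
```

```bash
python3 -m handwheel '[[[0,-20.7,18.4,10,0,0,-1],[0,-23.4,13.5,10,0,0,-1],[0,-25.4,9.2,10,0,0,-1],[0,-26.6,1.7,10,0,0,-1],[0,-27,-7,10,0,0,-1]]]'|head -3
python3 -m handwheel '[[[0,-27.3,-12.7,10,0,0,-1],[0,-25.4,-16.2,10,0,0,-1],[0,-23.4,-20.5,10,0,0,-1],[0,0,0,0,0,0,-1]]]'|head -3
python3 - <<'E'
from h import *
s=get_state();R=cv2.Rodrigues(s['tool_rot'])[0];print(s['ee_pos']+.155*R[:,2],R.round(3).tolist())
shot('scene','s4');i=cv2.imread('pics/s4.png')[100:340,180:500];cv2.imwrite('pics/c5.png',cv2.resize(i,(800,600)))
E
```

```text
clock: 14.1
ee_pos: [0.4444, -0.092, 0.3454]
tool_rot: [0.014, 3.137, 0.146]
clock: 14.6
ee_pos: [0.4442, -0.1689, 0.2932]
tool_rot: [-0.02, -2.988, -0.948]
[ 0.44377131 -0.07959106  0.16651705] [[-1.0, 0.015, -0.003], [0.01, 0.817, 0.576], [0.011, 0.576, -0.817]]
```

View pics/c5.png

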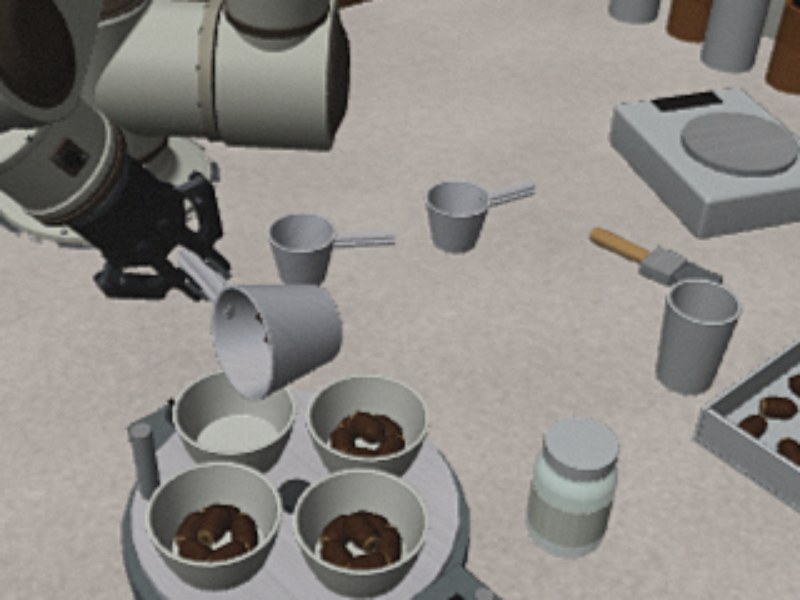

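The cup at crop (280,335) is rolled about 80°, its lip just over the empty dish at (235,420), with nothing spilt. I'll pour slowly.

```bash
python3 -m handwheel '[[[0,-9.7,-8.7,5,0,0,-1],[0,-10,-10.1,5,0,0,-1],[0,-13.1,-10,5,0,0,-1],[0,-13.2,-10.7,5,0,0,-1],[0,0,0,0,0,0,-1]]]'
python3 -m handwheel '[[[0,-12.3,-11.4,5,0,0,-1],[0,0,0,0,0,0,-1],[0,-11.2,-12,5,0,0,-1],[0,0,0,0,0,0,-1],[0,-9.2,-12.5,5,0,0,-1]]]'|head -4
python3 -m handwheel '[[[0,0,0,0,0,0,-1],[0,-9.1,-12.9,5,0,0,-1],[0,0,0,0,0,0,-1],[0,-6.9,-13.2,5,0,0,-1],[0,0,0,0,0,0,-1]]]'|head -4
python3 -m handwheel '[[[0,-5.8,-13.4,5,0,0,-1],[0,0,0,0,0,0,-1],[0,-5.6,-13.5,5,0,0,-1],[0,0,0,0,0,0,-1],[0,-3.4,-13.5,5,0,0,-1]]]'|head -4
python3 -m handwheel '[[[0,0,0,0,0,0,-1],[0,0,0,0,0,0,-1],[0,0,0,0,0,0,-1]]]'
python3 - <<'E'
from h import *
s=get_state();R=cv2.Rodrigues(s['tool_rot'])[0];print(s['ee_pos']+.155*R[:,2],R.round(3).tolist())
shot('scene','s5');shot('top','t5');i=cv2.imread('pics/s5.png')[160:340,180:420];j=cv2.imread('pics/t5.png')[150:330,300:480]
cv2.imwrite('pics/c6.png',np.hstack([cv2.resize(i,(456,342)),cv2.resize(j,(342,342))]))
E
```

```text
clock: 15.28
ee_pos: [0.4447, -0.213, 0.2556]
tool_rot: [-0.013, -2.781, -1.445]
contact_force: [1.0, 0.1, -1.3]
gripper_width: 0.225
grip_force: 58.9
clock: 15.9
ee_pos: [0.4449, -0.2453, 0.2216]
tool_rot: [-0.009, -2.572, -1.793]
contact_force: [0.9, -0.5, -1.7]
clock: 16.52
ee_pos: [0.4445, -0.2619, 0.1936]
tool_rot: [-0.012, -2.402, -2.012]
contact_force: [0.1, 0.3, -1.9]
clock: 17.15
ee_pos: [0.4448, -0.2769, 0.1551]
tool_rot: [-0.007, -2.122, -2.306]
contact_force: [0.6, 1.0, -1.9]
clock: 17.52
ee_pos: [0.4445, -0.277, 0.154]
tool_rot: [-0.009, -2.119, -2.309]
contact_force: [-0.0, 0.3, -2.1]
gripper_width: 0.228
grip_force: 59.0
[ 0.44429391 -0.12256068  0.16727153] [[-1.0, 0.01, -0.001], [-0.002, -0.086, 0.996], [0.01, 0.996, 0.086]]
```

View pics/c6.png

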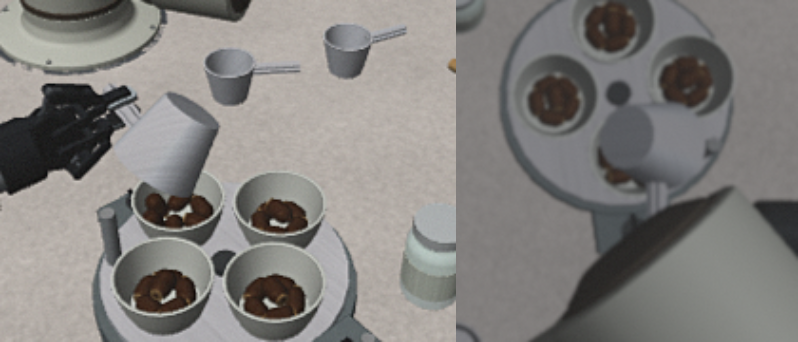

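In the left view the front dish now holds acorns and the cup is inverted over it. The wrist load dropped about 0.7 N, which matches 72 g, so all six should be out. I'll take one pivot table for the return.

```bash
python3 -m handwheel '[[[0,0,15,0,0,0,-1],[0,0,20,0,0,0,-1],[0,0,20,0,0,0,-1],[0,0,10,0,0,0,-1],[0,0,0,0,0,0,-1]]]'
python3 - <<'E'
from h import *
b=np.radians(np.arange(95,-46,-10))
for dy,dz in zip(-155*np.diff(np.sin(b)),155*np.diff(np.cos(b))):print('%.1f %.1f'%(dy,dz))
E
```

```text
clock: 18.25
ee_pos: [0.4444, -0.2771, 0.219]
tool_rot: [-0.009, -2.117, -2.311]
contact_force: [0.6, -0.1, -1.8]
gripper_width: 0.228
grip_force: 59.0
-0.0 27.0
4.7 26.6
9.2 25.4
13.5 23.4
17.4 20.7
20.7 17.4
23.4 13.5
25.4 9.2
26.6 4.7
27.0 0.0
26.6 -4.7
25.4 -9.2
23.4 -13.5
20.7 -17.4
```

```bash
python3 -m handwheel '[[[0,0,27,-10,0,0,-1],[0,4.7,26.6,-10,0,0,-1],[0,9.2,25.4,-10,0,0,-1],[0,13.5,23.4,-10,0,0,-1],[0,17.4,20.7,-10,0,0,-1]]]'|head -2
python3 -m handwheel '[[[0,20.7,17.4,-10,0,0,-1],[0,23.4,13.5,-10,0,0,-1],[0,25.4,9.2,-10,0,0,-1],[0,26.6,4.7,-10,0,0,-1],[0,27,0,-10,0,0,-1]]]'|head -2
python3 -m handwheel '[[[0,26.6,-4.7,-10,0,0,-1],[0,25.4,-9.2,-10,0,0,-1],[0,23.4,-13.5,-10,0,0,-1],[0,20.7,-17.4,-10,0,0,-1],[0,0,0,0,0,0,-1]]]'
python3 - <<'E'
from kin import *
s=get_state();R=Ro.from_rotvec(s['tool_rot']);g=s['ee_pos']+.155*R.as_matrix()[:,2];print(g,R.as_matrix().round(3).tolist())
G=Ro.from_rotvec([-.328,2.798,-1.156]);print('turn deg',np.degrees((G*R.inv()).as_rotvec()).round(2),'delta mm',((np.array([.4253,.2908,.1699])-s['ee_pos'])*1000).round(1))
shot('scene','s6');shot('top','t6');i=cv2.imread('pics/s6.png')[190:310,220:380];j=cv2.imread('pics/t6.png')[170:310,320:460]
cv2.imwrite('pics/c7.png',np.hstack([cv2.resize(i,(456,342),interpolation=2),cv2.resize(j,(342,342),interpolation=2)]))
E
```

```text
clock: 18.88
ee_pos: [0.4442, -0.2322, 0.3416]
clock: 19.5
ee_pos: [0.4442, -0.1085, 0.3861]
clock: 20.12
ee_pos: [0.4441, -0.0116, 0.3391]
tool_rot: [-0.008, -2.903, 1.2]
contact_force: [0.3, 0.9, -2.3]
gripper_width: 0.224
grip_force: 59.2
[ 0.4437819  -0.12100511  0.22932813] [[-1.0, 0.004, -0.002], [0.005, 0.708, -0.706], [-0.001, -0.706, -0.708]]
turn deg [ 0.   -0.32 13.8 ] delta mm [ -18.8  302.4 -169.2]
```

```bash
python3 -m handwheel '[[[-1,12,0,0,0,1,-1],[-2,25,0,0,0,1.2,-1],[-2,30,0,0,0,1.3,-1],[-2,30,0,0,0,1.3,-1],[-2,30,0,0,0,1.3,-1]]]'|head -2
python3 -m handwheel '[[[-2,30,0,0,0,1.3,-1],[-2,30,0,0,0,1.3,-1],[-2,30,0,0,0,1.3,-1],[-2,30,0,0,0,1.3,-1],[-1,25,0,0,0,1.3,-1]]]'|head -2
python3 -m handwheel '[[[-1,20,0,0,0,1.2,-1],[0,10,-10,0,0,0,-1],[0,0,-25,0,0,0,-1],[0,0,-25,0,0,0,-1],[0,0,-25,0,0,0,-1]]]'|head -2
python3 -m handwheel '[[[0,0,-25,0,0,0,-1],[0,0,-20,0,0,0,-1],[0,0,-15,0,0,0,-1],[0,0,-10,0,0,0,-1],[0,0,0,0,0,0,-1]]]'
python3 - <<'E'
from kin import *
s=get_state();R=Ro.from_rotvec(s['tool_rot']);g=s['ee_pos']+.155*R.as_matrix()[:,2];print(g)
G=Ro.from_rotvec([-.328,2.798,-1.156]);print('turn deg',np.degrees((G*R.inv()).as_rotvec()).round(2),'delta mm',((np.array([.4253,.2908,.1699])-s['ee_pos'])*1000).round(1))
E
```

```text
clock: 20.85
ee_pos: [0.4353, 0.1146, 0.342]
clock: 21.48
ee_pos: [0.4264, 0.2597, 0.342]
clock: 22.1
ee_pos: [0.4254, 0.2885, 0.255]
clock: 22.72
ee_pos: [0.4254, 0.2889, 0.1859]
tool_rot: [-0.324, 2.801, -1.157]
contact_force: [-0.5, -0.8, -1.7]
gripper_width: 0.225
grip_force: 59.2
[0.45127225 0.18251211 0.07616668]
turn deg [ 0.01 -0.06  0.21] delta mm [ -0.1   1.9 -16. ]
```

```bash
python3 -m handwheel '[[[0,0,-6,0,0,0,-1],[0,0,-5,0,0,0,-1],[0,0,-2,0,0,0,-1],[0,0,0,0,0,0,-1]]]'
python3 -m handwheel '[[[0,0,-1.5,0,0,0,-1],[0,0,0,0,0,0,-1]]]'
python3 -m handwheel '[[[0,0,-1.5,0,0,0,-1],[0,0,0,0,0,0,-1]]]'
```

```text
clock: 23.22
ee_pos: [0.4254, 0.2889, 0.1732]
tool_rot: [-0.323, 2.8, -1.157]
contact_force: [0.2, 0.6, -2.5]
gripper_width: 0.223
grip_force: 59.2
clock: 23.48
ee_pos: [0.4254, 0.2889, 0.1718]
tool_rot: [-0.323, 2.8, -1.156]
contact_force: [1.0, 0.8, -2.4]
gripper_width: 0.228
grip_force: 59.1
clock: 23.72
ee_pos: [0.4254, 0.2889, 0.1703]
tool_rot: [-0.323, 2.8, -1.157]
contact_force: [-0.8, -0.5, 1.2]
gripper_width: 0.226
grip_force: 59.1
```

```bash
python3 -m handwheel '[[[0,0,0,0,0,0,0.1],[0,0,0,0,0,0,0.1],[0,0,0,0,0,0,0.1],[0,0,0,0,0,0,0.1]]]'
python3 -m handwheel '[[[-1,5,5,0,0,0,0.1],[-4,15,15,0,0,0,0.1],[-5,20,20,0,0,0,0.1],[-5,20,21,0,0,0,0.1],[0,0,40,0,0,0,0.1]]]'|head -4
python3 -m handwheel '[[[0,0,40,0,0,0,0.1],[-5,20,30,0,0,0,0.1],[0,0,0,0,0,0,0.1],[0,0,0,0,0,0,0.1]]]'|head -4
python3 - <<'E'
from h import *
shot('scene','s7');shot('top','t7');i=cv2.imread('pics/s7.png')[150:350,220:480];j=cv2.imread('pics/t7.png')[120:300,180:450]
cv2.imwrite('pics/c8.png',np.hstack([cv2.resize(i,(400,308),interpolation=2),cv2.resize(j,(400,308),interpolation=2)]).repeat(1,0))
E
```

```text
clock: 24.22
ee_pos: [0.4254, 0.2889, 0.1703]
tool_rot: [-0.323, 2.8, -1.156]
contact_force: [0.3, 0.6, -0.2]
gripper_width: 0.551
grip_force: 0.0
clock: 24.85
ee_pos: [0.4098, 0.3501, 0.2714]
tool_rot: [-0.327, 2.801, -1.158]
contact_force: [0.7, 0.5, 0.3]
clock: 25.35
ee_pos: [0.4052, 0.3689, 0.3407]
tool_rot: [-0.324, 2.8, -1.157]
contact_force: [-0.9, 0.4, 0.4]
```

View pics/c8.png

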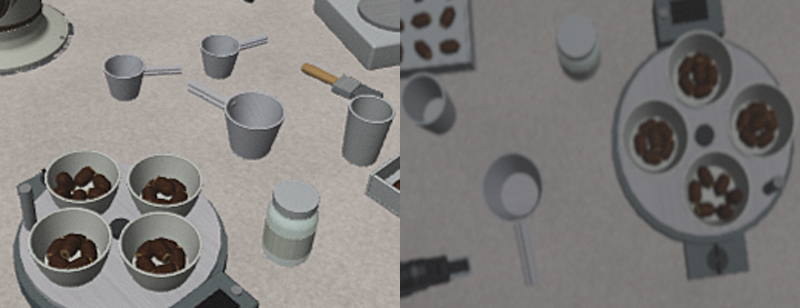

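The top view shows all six acorns in the front dish, around (715,192). The cup at (513,187) is empty and upright, the plate is clicked in, and the bystanders are in place. I'll hand in.

```bash
python3 -c "
from plant import env
print(env.finish_job())"
```

```text
the job is handed in; nothing more can be done
None
```

I handed the job in at about 25 s of the 72 s: the plate is one click anticlockwise with the dish at the pointer, all six acorns are in it, the empty cup stands upright on the bench, and nothing else looks moved (the hand-in returned no verdict).

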